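Fit guide rod and empty spool on the bead winder

TASK

Ready the bead winder: first press the guide rod down past the orange sprung jaw until it sits fully down and centred in the two forks with the jaw shut over it, and let go. Then take the empty spool (blue square grip) from the rack, turn it until the cross key beneath it meshes with the winder's drive head, slide it fully home against the spring and finish while still holding it pressed down. Leave the two full spools where they are.

Things in the scene. Friction and masses are not known exactly. Their poses are not given: they have to be found in the camera images.
- rod_mid (a point): centre of the loose steel guide rod, 12 mm diameter, 190 mm long along this y axis (either way round), 0.14 kg; round its middle a black rubber sleeve 16 mm diameter, 56 mm long: grip it there. It starts level in open-topped notches of a wooden rest, 60 mm either side of the centre, axis 46 mm above the table, 28 mm free below the sleeve.
- rod_seat (a point): where the rod's centre belongs, 85 mm above the table, midway between the two aluminium forks of the winder; the seated rod lies along this y axis. Forks: 58 mm either side along y, 12 mm thick, slots 15 mm wide in x, floor 6 mm below this point, flared mouths up to 32 mm above it; 40 mm free between them below it. The drive head's axis is 120 mm off along +x.
- jaw (a joint): orange sprung jaw of the winder: 0 = shut, up to 0.9 rad = open. Two hooked arms just outside the forks (70 mm either side of rod_seat) reach over the slots from +x, tops 46 mm above rod_seat; their noses slope steeply down to -x. A rod pushed straight down at rod_seat meets them 25 to 35 mm above its seat, swings them away (5 to 15 N) and they spring shut over it.
- head_top (a point): centre of the top face of the winder's drive head: aluminium block 44 mm square, top about 81 mm above the table, with a cross-shaped socket open at the top. Its two slots run along this point's x and y axes (parallel to the block's sides), 11 mm wide, 30 mm long. z is up. The winder and the head's angle differ each time; the head turns only if forced (0.5 N m).
- plunger (a joint): travel (m) of the red sprung pin in the socket, pressed by the tip of the spool's key: 0 = up, its top 14 mm below the head's top face; 0.010 when the spool's lower flange lies on the top face. Takes 5 N to start, 9 N at 0.010; it lifts the spool again if not held down.
- spool_mid (a point): middle of the empty white spool, 0.11 kg, upright on a two-rail rack (50 mm high), turned anyhow. Relative to this point: blue cross key 44 to 20 mm below (bars 7 mm thick, 26 mm across, along x and y, tapered tip), 58 mm flanges from 20 below to 10 above, blue square grip 22 mm wide (sides along x, y) 10 to 44 above. Home, this point is 20 mm above head_top. Two full spools near, 100 mm apart.
- spool_gold: full spool of gold beads, black square grip, otherwise as the empty spool; origin at the underside of its lower flange. Leave it.
- spool_dark: full spool of dark steel beads, black square grip; origin at the underside of its lower flange. Leave it.
There are look-alikes about, which are no part of the job. Leave any green or purple look-alike of the part that bears spool_mid alone.

How it is judged:
By the outcome, as a careful person would: the job done as asked, in the order asked, and still so for the second after the job is handed in, while the arm keeps its last pose, push and grip.
It also fails if it takes over 54 s, if anything falls off the work surface, if the arm or the gripper's body presses on something with over 40 N, if the wrist force passes 120 N, or if a joint passes its speed limit or range.

ROBOT

A 6-joint arm with a two-finger parallel gripper is mounted at the origin on the work surface. World frame = base frame: x ahead of the robot, y to its left, z up, the work surface at z = 0. Lengths are in m, angles in rad, forces in N, time in s.
With the tool pointing down it reaches from about 0.3 to 0.875 m from the base axis. Payload 6.4 kg.
Tool frame: the origin (TCP) lies midway between the tips of the shut fingers; the grasp point (between the pads) lies 19 mm behind it; z points along the fingers, y is the direction in which the jaws open and shut (so a half turn about z gives the same grasp; the last joint's range is limited). The gripper opens to 85 mm and grips with 20 to 120 N. Pads are 22 mm wide; open, the fingers measure 114 mm over their backs; the gripper's body (76 mm by 85 mm) begins 54 mm behind the grasp point. The pads swing forward as they close: fully open they stand 13 mm farther back than shut.
Start: joints at [-1.412, 0.181, 1.607, -0, 1.354, -0.206], TCP at [0.205, -0.537, 0.231] pointing down, gripper open.
Joint ranges: [-2.99, 2.99], [-0.89, 2.07], [0.3, 2.58], [-1.14, 4.28], [0, 2.63], [-3.12, 3.12]. Speed limits (rad/s): [2.57, 2.57, 3.01, 3.14, 3.14, 3.14].

INTERFACE

Orientations are given as a unit quaternion [x, y, z, w].
In Python, from bench import * gives the robot as it stands. The module is installed in compiled form; this text tells all that it offers.
- The arm moves only by the tool apply_moves, never from a script. Its argument "deltas" is a list of rows, each a list of 3 entries, a list of its own where there are three numbers: the shift along the tool's x, y, z in mm, then the turn about the tool's z in rad, then the closure, from 0 (fully open) to 1 (shut). In form: [[[tx, ty, tz], twist, claw], ...]. A call has 1 to 12 rows; each row shifts and turns the commanded pose from where the row before left it, along the tool's axes as they then stand; what a row does not reach is not made up. A row lasts 1/8 s, in which the tool goes at most 62.5 mm and 10.7 degrees, less where a joint would pass 70% of its speed; a pose out of reach is approached as far as the arm can. A call with a gripper value outside its range is refused whole. The fingers move at their own pace and stop on an object; the grip force is fixed at half the most. Time passes only in rows, so rows that do not move let the fingers close. It gives the time, the measured TCP pose, the force and the opening at its end, in the units of the state.
- read_state(): the state, without advancing time (a new reading comes with each control period).
- camera(name): name is "side" or "top"; returns a dict with "frame" (400x640x3 uint8, red, green, blue), "camera_matrix" (3x3 intrinsics, pixels), "world_to_cam" (4x4, takes a point from world to camera coordinates). Camera axes: x right, y down, z forward; pixel columns grow to the right and rows downward; lengths in m; the calibration is good to about 2 mm. A picture is of the moment at which its call begins. There is no depth.
- finish_job(): hands the job in, once; it reports no verdict.
The state is a dict: "time": time; "joint_pos": joint angles; "joint_vel": joint speeds; "tau": joint torques, N m; "eef_pos": TCP position; "tcp_rot": TCP orientation; "wrist_force": force on the tool from outside, world axes, zero at the start; "ft_torque": the same for the moment, N m; "grip_width": opening from 0.0 (shut) to 1.0 (fully open).
Only numpy, scipy, OpenCV 4.12 (cv2) and the standard library are available. Lean on these libraries where they do the work, as an engineer would, in place of code of your own. Each camera call takes 0.05 s, during which the arm holds its last target.

## Working session

There is one attempt and no reset: what is moved stays moved. The work goes in short steps, Python scripts to look and compute and a tool call to move; the robot and the scene stay as the last step left them, time stands still between calls to the robot, and variables do not carry over. Pictures are saved under pics/ and viewed, and the job is handed in when it is done.

Besides the shell and the picture viewer there is one more tool, called after ">>>" as a command line: name --argument value ..., lists and objects as JSON in quotes. apply_moves: Moves the arm, as the interface text tells. Its arguments: {"type":"object","properties":{"deltas":{"type":"array","items":{"type":"array"}}},"required":["deltas"]}

```bash
mkdir -p pics; python3 - <<'E'
from bench import *
import cv2,numpy as np
s=read_state();print(s)
for n in("side","top"):
    c=camera(n);cv2.imwrite(f"pics/{n}0.png",c["frame"][:,:,::-1]);np.savez(f"{n}0.npz",**c);print(n,c["camera_matrix"],c["world_to_cam"])
E
```

```text
{'time': 0.0, 'joint_pos': array([-1.41230428e+00,  1.81554281e-01,  1.60803152e+00,  1.34017352e-05,
        1.35382423e+00, -2.06314765e-01]), 'joint_vel': array([ 3.87208137e-05, -8.80775173e-04, -5.68977483e-05, -1.48836196e-03,
       -2.43698884e-03, -1.63580995e-03]), 'tau': array([-7.97948833e-04, -4.44870222e+01, -3.51335192e+01, -3.97618742e-04,
        9.09355731e-03,  5.02036855e-06]), 'eef_pos': array([ 0.20506221, -0.53657879,  0.23036537]), 'tcp_rot': array([ 9.83410428e-01,  1.81392128e-01,  2.82664657e-05, -9.08271632e-04]), 'wrist_force': array([0.3372226 , 0.18460069, 0.3395153 ]), 'ft_torque': array([-0.02956832,  0.02810848, -0.00760824]), 'grip_width': 1.0043514593330505}
side [[402.72327469   0.         317.6736427 ]
 [  0.         402.72327469 193.87882811]
 [  0.           0.           1.        ]] [[-0.88607098 -0.46347201 -0.00847968  0.36140995]
 [-0.31574046  0.61682744 -0.72099367  0.23255142]
 [ 0.33939089 -0.63617419 -0.69288976  0.9967428 ]
 [ 0.          0.          0.          1.        ]]
top [[382.64894265   0.         322.09144355]
 [  0.         382.64894265 202.96521126]
 [  0.           0.           1.        ]] [[ 0.020908   -0.99977546  0.00344764 -0.06496975]
 [-0.99863739 -0.02104887 -0.04775254  0.43596736]
 [ 0.04781438 -0.00244453 -0.99885325  1.07472028]
 [ 0.          0.          0.          1.        ]]
```

View pics/side0.png

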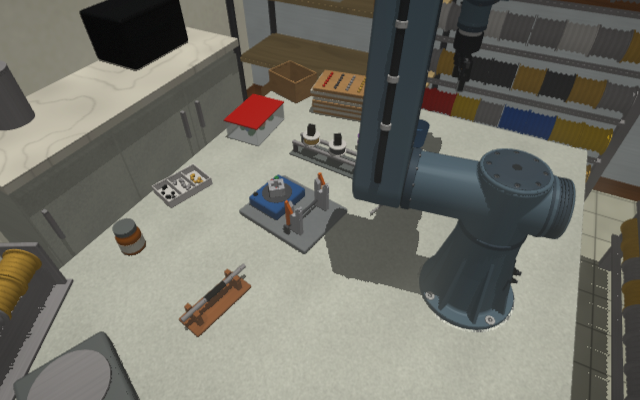

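View pics/top0.png

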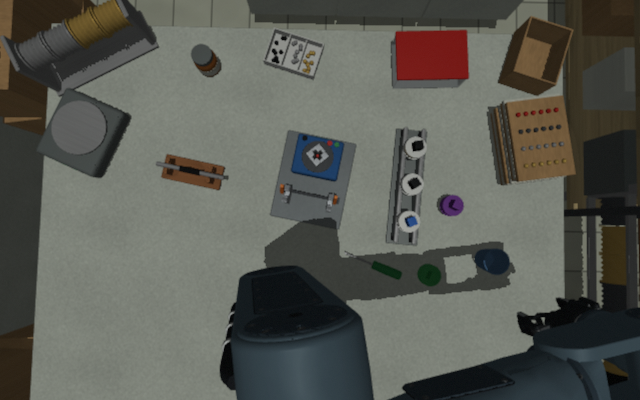

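```bash
python3 - <<'E'
import cv2
t=cv2.imread("pics/top0.png");s=cv2.imread("pics/side0.png")
import numpy as np
a=cv2.resize(t[120:235,260:360],None,fx=5,fy=5,interpolation=cv2.INTER_CUBIC)
cv2.imwrite("pics/tz1.png",a)
cv2.imwrite("pics/tz2.png",cv2.resize(t[120:250,380:470],None,fx=4.5,fy=4.5,interpolation=cv2.INTER_CUBIC))
cv2.imwrite("pics/tz3.png",cv2.resize(t[140:200,150:240],None,fx=7,fy=7,interpolation=cv2.INTER_CUBIC))
cv2.imwrite("pics/sz1.png",cv2.resize(s[165:255,230:350],None,fx=6,fy=6,interpolation=cv2.INTER_CUBIC))
cv2.imwrite("pics/sz2.png",cv2.resize(s[255:340,170:260],None,fx=7,fy=7,interpolation=cv2.INTER_CUBIC))
E
```

```text
(no output)
```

View pics/tz1.png

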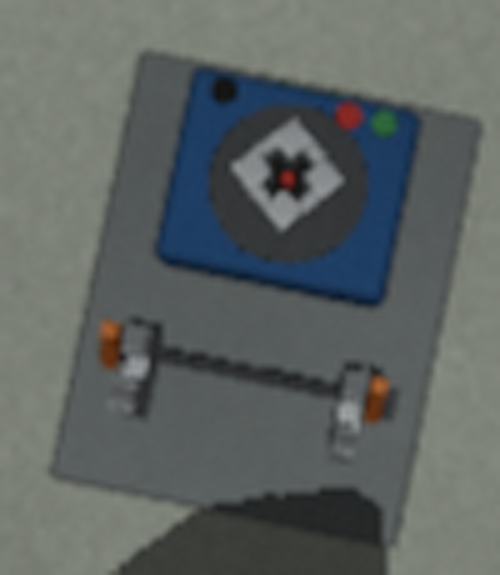

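View pics/tz2.png

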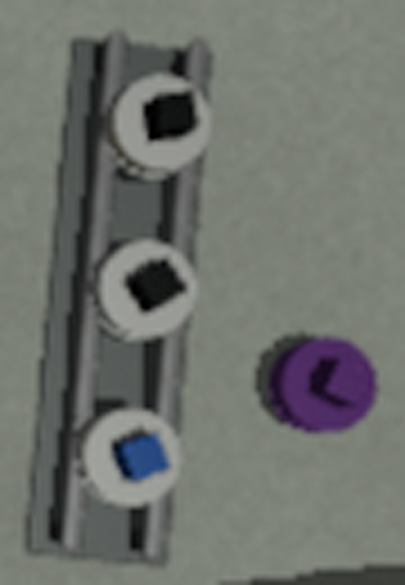

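View pics/tz3.png

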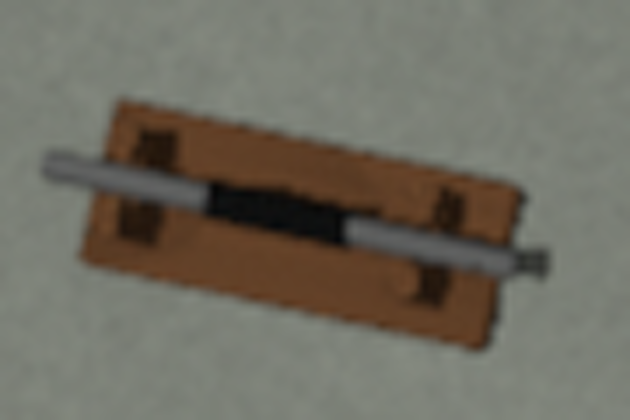

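View pics/sz1.png

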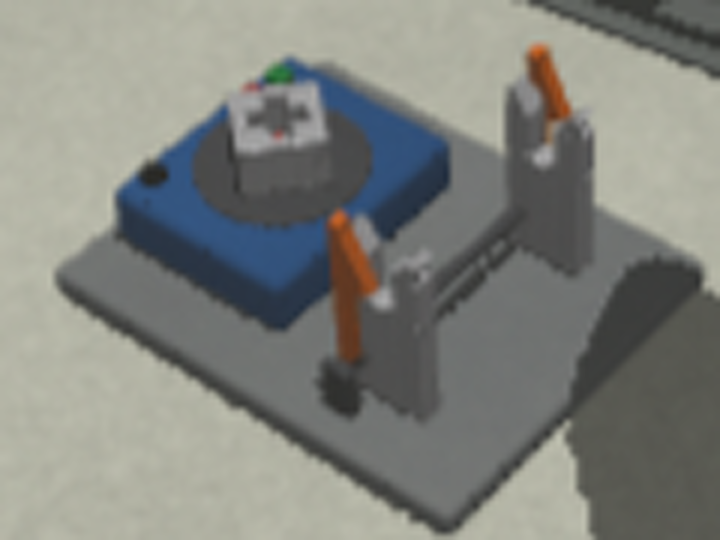

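View pics/sz2.png

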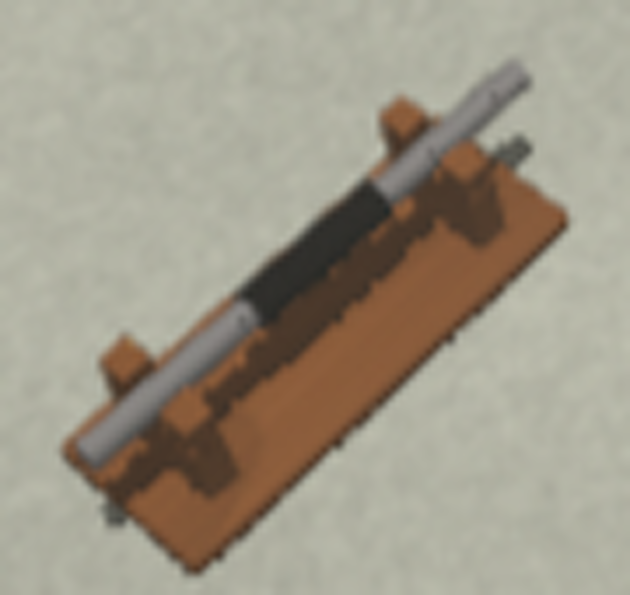

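```bash
cat > h.py <<'E'
import numpy as np,cv2
from scipy.optimize import least_squares
def L(n): 
    d=np.load(n+".npz"); return d["frame"],d["camera_matrix"],d["world_to_cam"]
def proj(K,T,P):
    P=np.atleast_2d(P);c=P@T[:3,:3].T+T[:3,3];p=c@K.T;return p[:,:2]/p[:,2:]
def ray(K,T,uv,z):
    d=np.linalg.inv(K)@[uv[0],uv[1],1];R=T[:3,:3];o=-R.T@T[:3,3];d=R.T@d
    return o+d*(z-o[2])/d[2]
def uz(p,s,off): return (np.array(p,float)+.5)/s-.5+np.array(off)
E
python3 - <<'E'
import numpy as np
from h import *
_,Kt,Tt=L("top0");_,Ks,Ts=L("side0")
tz=lambda p:uz(p,5,(260,120)); sz=lambda p:uz(p,6,(230,165))
H=0.081
a=np.array([ray(Kt,Tt,tz(p),H) for p in[(296,117),(346,180),(283,232),(230,169)]])
b=np.array([ray(Ks,Ts,sz(p),H) for p in[(228,97),(318,82),(328,140),(240,155)]])
for n,q in(("top",a),("side",b)):
    print(n,q.mean(0),[np.round(np.linalg.norm(q[i]-q[i-1])*1e3,1) for i in range(4)],[np.round(np.degrees(np.arctan2(*(q[i]-q[i-1])[1::-1]))%90,1) for i in range(4)])
q=np.array([ray(Kt,Tt,tz(p),0.01) for p in[(145,52),(482,122),(395,545),(52,475)]])
print("plate",q,[np.round(np.degrees(np.arctan2(*(q[i]-q[i-1])[1::-1]))%90,1) for i in range(4)])
q=np.array([ray(Kt,Tt,tz(p),0.04) for p in[(197,68),(417,115),(382,303),(160,260)]])
print("box",[np.round(np.degrees(np.arctan2(*(q[i]-q[i-1])[1::-1]))%90,1) for i in range(4)])
tz=lambda p:uz(p,7,(150,140)); sz=lambda p:uz(p,7,(170,255))
for n,K,T,f,pp in(("top",Kt,Tt,tz,[(45,165),(208,195),(350,228),(515,262)]),("side",Ks,Ts,sz,[(90,450),(250,308),(380,192),(518,75)])):
    q=np.array([ray(K,T,f(p),0.046) for p in pp]);print(n,q,"mid",(q[0]+q[3])/2,(q[1]+q[2])/2,np.linalg.norm(q[0]-q[3]),np.linalg.norm(q[1]-q[2]),np.degrees(np.arctan2(*(q[3]-q[0])[1::-1])))
E
python3 - <<'E'
import cv2
t=cv2.imread("pics/top0.png");s=cv2.imread("pics/side0.png")
cv2.imwrite("pics/tz4.png",cv2.resize(t[205:240,390:430],None,fx=14,fy=14,interpolation=cv2.INTER_CUBIC))
cv2.imwrite("pics/sz4.png",cv2.resize(s[115:190,285:375],None,fx=7,fy=7,interpolation=cv2.INTER_CUBIC))
E
```

```text
top [ 0.56303258 -0.04028042  0.081     ] [np.float64(45.0), np.float64(43.1), np.float64(43.7), np.float64(44.1)] [np.float64(39.7), np.float64(39.4), np.float64(40.9), np.float64(41.1)]
side [ 0.56257699 -0.03910687  0.081     ] [np.float64(41.9), np.float64(44.1), np.float64(42.1), np.float64(42.1)] [np.float64(40.5), np.float64(41.4), np.float64(37.7), np.float64(41.3)]
plate [[ 0.64431433  0.04442386  0.01      ]
 [ 0.60806812 -0.14921559  0.01      ]
 [ 0.3656596  -0.10401422  0.01      ]
 [ 0.40117042  0.09099977  0.01      ]] [np.float64(79.2), np.float64(79.4), np.float64(79.4), np.float64(79.7)]
box [np.float64(80.6), np.float64(79.1), np.float64(80.6), np.float64(80.2)]
top [[0.53563014 0.40371275 0.046     ]
 [0.52514267 0.33924726 0.046     ]
 [0.5133017  0.28302334 0.046     ]
 [0.50126835 0.21780718 0.046     ]] mid [0.51844924 0.31075997 0.046     ] [0.51922218 0.3111353  0.046     ] 0.1890545215298199 0.05745727473351227 -100.47205912328768
side [[0.53629468 0.40019484 0.046     ]
 [0.52399012 0.33637999 0.046     ]
 [0.51338114 0.2803604  0.046     ]
 [0.49974903 0.21868694 0.046     ]] mid [0.51802186 0.30944089 0.046     ] [0.51868563 0.3083702  0.046     ] 0.18515048282580293 0.05701530792656404 -101.38399342914987
```

View pics/tz4.png

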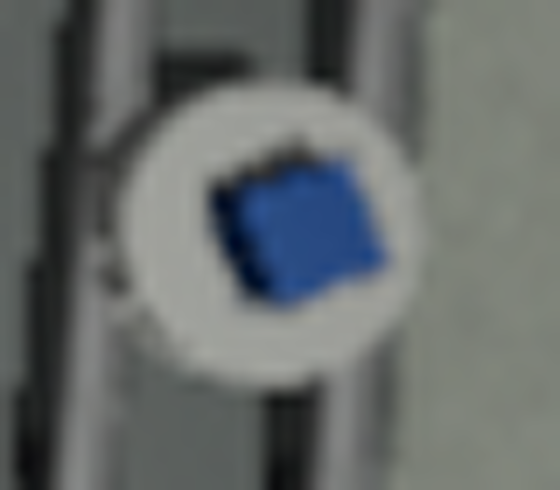

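View pics/sz4.png

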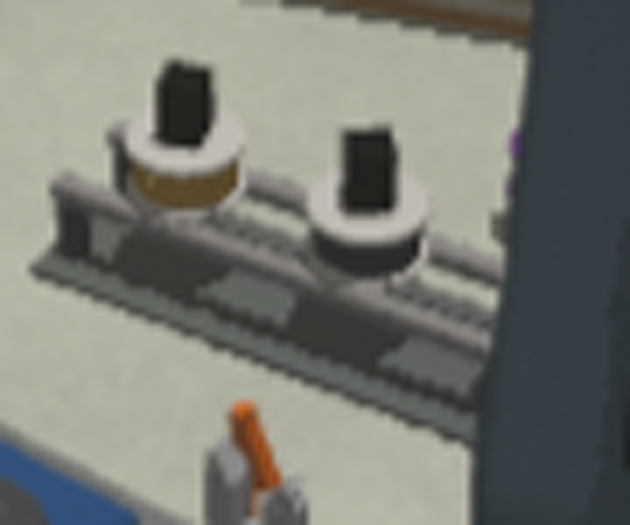

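```bash
cat >> h.py <<'E'
def fr(x,y,z,yaw):
    c,s=np.cos(yaw),np.sin(yaw);T=np.eye(4);T[:2,:2]=[[c,-s],[s,c]];T[:3,3]=x,y,z;return T
def tf(T,P): return np.atleast_2d(P)@T[:3,:3].T+T[:3,3]
def overlay(n,segs,box,s,out):
    f,K,T=L(n);x0,y0,x1,y1=box
    im=cv2.resize(f[y0:y1,x0:x1,::-1],None,fx=s,fy=s,interpolation=cv2.INTER_CUBIC)
    for P,col in segs:
        p=(proj(K,T,P)-[x0,y0]+.5)*s-.5
        cv2.polylines(im,[np.round(p*8).astype(np.int32)],False,col,1,cv2.LINE_AA,3)
    cv2.imwrite(out,im)
E
cat > wo.py <<'E'
from h import *
def segs(S,headyaw,hz=.081):
    o=[]
    for y in(-.058,.058):
        for yy in(y-.006,y+.006):
            o.append((tf(S,[[-.0075,yy,.02],[-.0075,yy,-.006],[.0075,yy,-.006],[.0075,yy,.02]]),(0,255,0)))
    for y in(-.07,.07): o.append((tf(S,[[-.02,y,.046],[.02,y,.046]]),(255,0,255)))
    o.append((tf(S,[[0,-.095,0],[0,.095,0]]),(0,255,255)))
    h=tf(S,[.12,0,0])[0];Hh=fr(h[0],h[1],hz,headyaw);a=.022
    o.append((tf(Hh,[[a,a,0],[-a,a,0],[-a,-a,0],[a,-a,0],[a,a,0]]),(0,0,255)))
    for w,l in((.0055,.015),(.015,.0055)): o.append((tf(Hh,[[w,l,0],[-w,l,0],[-w,-l,0],[w,-l,0],[w,l,0]]),(0,255,255)))
    return o
E
python3 - <<'E'
from wo import *
y=np.radians(-10.5);S=fr(.5628-.12*np.cos(y),-.0397-.12*np.sin(y),.085,y);print(S[:3,3])
g=segs(S,np.radians(40.3))
overlay("top0",g,(260,120,360,235),5,"pics/o1.png");overlay("side0",g,(230,165,350,255),6,"pics/o2.png")
E
```

```text
[ 0.44480941 -0.01783174  0.085     ]
```

View pics/o1.png

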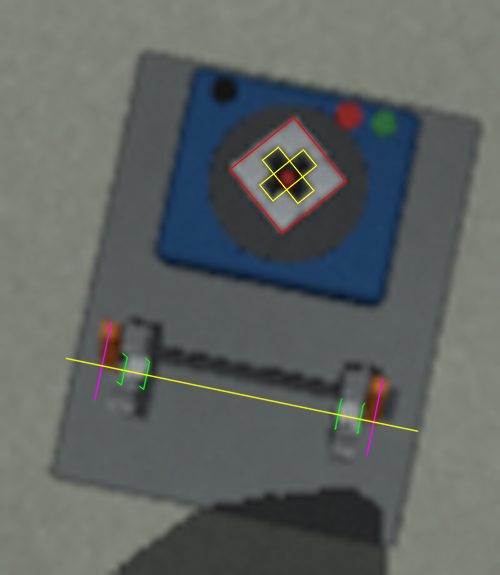

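View pics/o2.png

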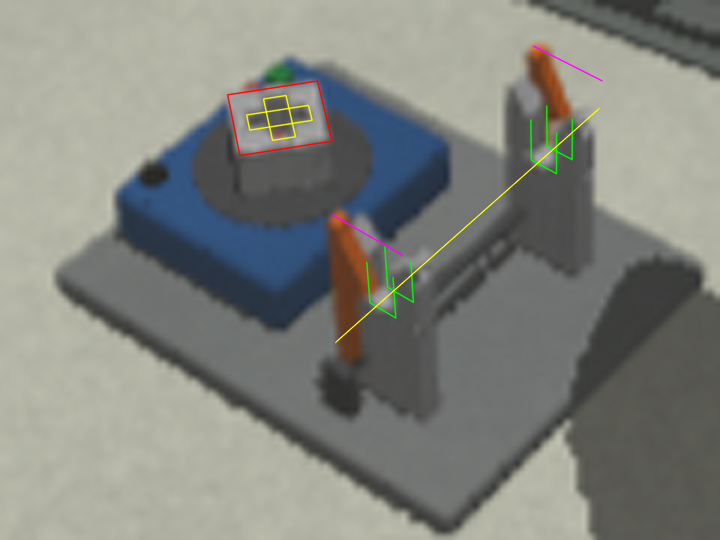

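```bash
python3 - <<'E'
from wo import *
R=fr(.5186,.310,.046,np.radians(-10.7));g=[]
for s in(-1,1):
    g.append((tf(R,[[s*.006,-.095,0],[s*.006,.095,0]]),(0,255,0)));g.append((tf(R,[[s*.008,-.028,0],[s*.008,.028,0]]),(0,0,255)))
    for y in(.028,.095): g.append((tf(R,[[-.008,s*y,0],[.008,s*y,0]]),(0,255,255)))
overlay("top0",g,(150,140,240,200),7,"pics/o3.png");overlay("side0",g,(170,255,260,340),7,"pics/o4.png")
E
```

```text
(no output)
```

View pics/o3.png

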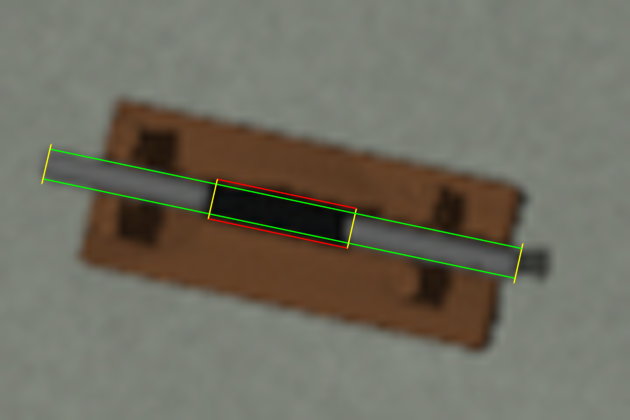

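View pics/o4.png

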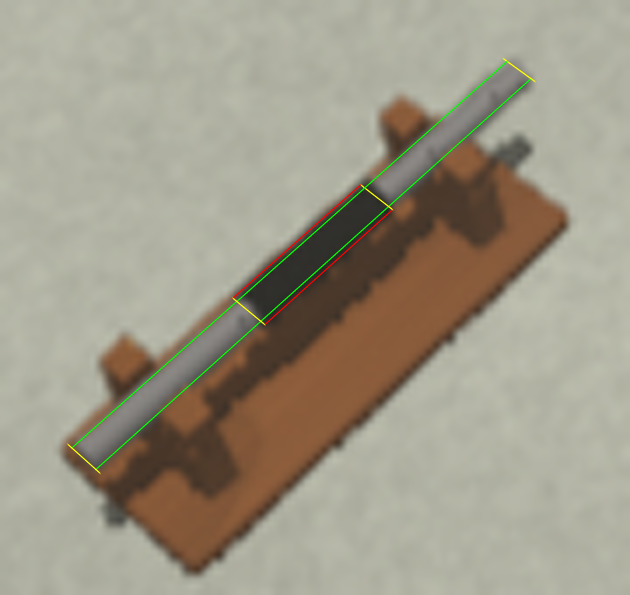

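>>> apply_moves --deltas '[[[40,-45,0],0,0],[[40,-45,0],0,0],[[40,-45,0],0,0],[[40,-45,0],0,0],[[40,-45,0],0,0],[[40,-45,0],0,0]]'

```text
time: 0.85
eef_pos: [0.3332, -0.1974, 0.2311]
tcp_rot: [0.983, 0.181, 0.0, 0.0]
wrist_force: [0.9, 0.1, -0.0]
grip_width: 1.0
```

>>> apply_moves --deltas '[[[40,-45,0],0,0],[[40,-45,0],0,0],[[40,-45,0],0,0],[[40,-45,0],0,0],[[40,-45,0],0,0],[[40,-45,0],0,0],[[40,-45,0],0,0],[[40,-45,0],0,0],[[30,-40,20],0,0],[[0,0,20],-0.17,0],[[0,0,0],-0.17,0],[[0,0,0],-0.17,0]]'

```text
time: 2.35
eef_pos: [0.5166, 0.2993, 0.1901]
tcp_rot: [0.905, 0.426, -0.001, -0.0]
wrist_force: [1.1, 0.2, 0.2]
grip_width: 1.003
```

>>> apply_moves --deltas '[[[0,0,0],-0.17,0],[[0,0,0],-0.17,0],[[0,0,0],-0.17,0],[[0,0,0],0,0]]'

```text
time: 2.85
eef_pos: [0.517, 0.2991, 0.1908]
tcp_rot: [0.77, 0.638, -0.0, -0.0]
wrist_force: [-0.3, 0.7, -0.1]
grip_width: 0.997
```

```bash
cat >> h.py <<'E'
from scipy.spatial.transform import Rotation as Ro
def need(s,tgt,yawdeg=None):
    R=Ro.from_quat(s["tcp_rot"]).as_matrix();d=R.T@(np.array(tgt)-s["eef_pos"])*1e3
    yaw=np.degrees(np.arctan2(R[1,0],R[0,0]));print("t",round(s["time"],2),"pos",np.round(s["eef_pos"],4),"toolxyaw",round(yaw,2),"shift mm",np.round(d,1),"tilt",np.round(R[:2,2],4))
    if yawdeg is not None: print("twist",np.radians((yaw-yawdeg+180)%360-180))
E
python3 -c "
from bench import *
from h import *
need(read_state(),[.5186,.310,.026],79.3)"
```

```text
t 2.85 pos [0.517  0.2991 0.1908] toolxyaw 79.26 shift mm [ 11.1  -0.4 164.8] tilt [-0.0009 -0.0003]
twist -0.0007489486512135641
```

>>> apply_moves --deltas '[[[11,-0.4,40],0,0],[[0,0,50],0,0],[[0,0,45],0,0],[[0,0,20],0,0],[[0,0,10],0,0],[[0,0,0],0,0.5]]'

```text
time: 3.6
eef_pos: [0.5195, 0.3103, 0.0269]
tcp_rot: [0.77, 0.638, 0.0, 0.0]
wrist_force: [0.8, 0.5, 0.2]
grip_width: 0.815
```

```bash
python3 -c "
from bench import *
from h import *
need(read_state(),[.5186,.310,.026],79.3)
for n in('side','top'):
    c=camera(n);np.savez(n+'1.npz',**c)
cv2.imwrite('pics/s1.png',cv2.resize(L('side1')[0][190:350,140:340,::-1],None,fx=4,fy=3.7,interpolation=cv2.INTER_CUBIC))"
```

```text
t 3.6 pos [0.5195 0.3103 0.0269] toolxyaw 79.3 shift mm [-0.5 -0.9  0.9] tilt [0.0008 0.0003]
twist -7.094638948959278e-05
```

View pics/s1.png

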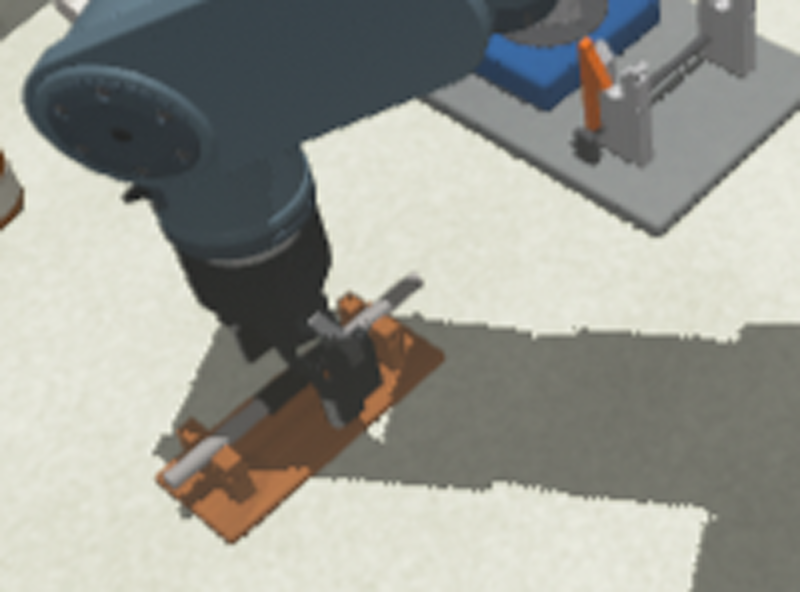

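The side view shows the fingers straddling the black sleeve (at about (320,350) in the zoom), with nothing touching. Closing now.

>>> apply_moves --deltas '[[[0,0,0],0,1],[[0,0,0],0,1],[[0,0,0],0,1],[[0,0,0],0,1],[[0,0,0],0,1]]'

```text
time: 4.32
eef_pos: [0.5196, 0.3103, 0.0273]
tcp_rot: [0.77, 0.638, 0.001, 0.0]
wrist_force: [-0.9, -0.8, 5.3]
grip_width: 0.163
```

```bash
python3 -c "
from h import *
f=L('top1')[0]
cv2.imwrite('pics/t1.png',cv2.resize(f[115:315,250:480,::-1],None,fx=3.4,fy=3,interpolation=cv2.INTER_CUBIC))"
```

```text
(no output)
```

View pics/t1.png

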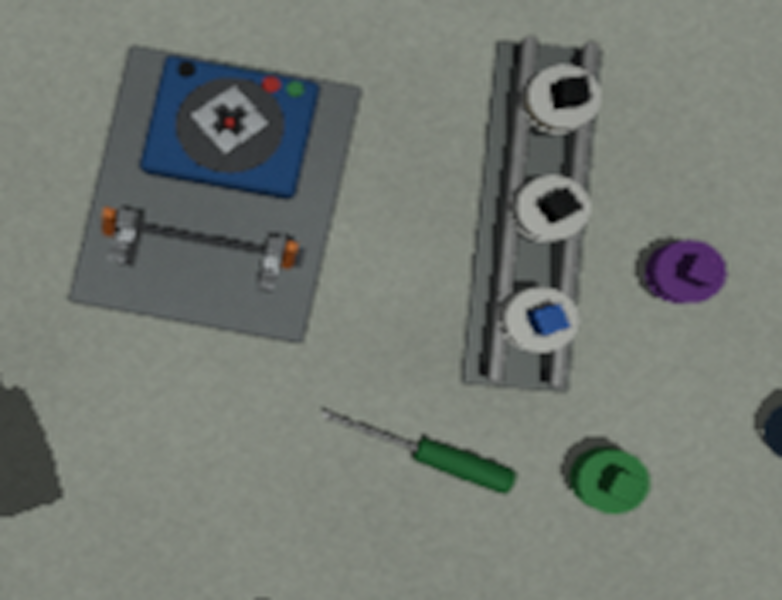

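>>> apply_moves --deltas '[[[0,0,-15],0,1],[[0,0,-40],0,1],[[0,0,-50],0,1],[[0,0,-40],0,1],[[0,0,0],0,1]]'

```text
time: 4.95
eef_pos: [0.5214, 0.3111, 0.1763]
tcp_rot: [0.77, 0.638, 0.004, 0.001]
wrist_force: [-0.4, 0.5, -2.4]
grip_width: 0.162
```

```bash
python3 -c "
from bench import *
from h import *
s=read_state();print(s['grip_width'],s['wrist_force'])
need(s,[.4448,-.0178,.160],79.4)
for n in('side','top'):
    c=camera(n);np.savez(n+'2.npz',**c)
cv2.imwrite('pics/s2.png',cv2.resize(L('side2')[0][150:350,120:320,::-1],None,fx=3,fy=3,interpolation=cv2.INTER_CUBIC))
cv2.imwrite('pics/t2.png',cv2.resize(L('top2')[0][100:250,100:300,::-1],None,fx=4,fy=4,interpolation=cv2.INTER_CUBIC))"
```

```text
0.16192949550551092 [-0.42629378  0.49986838 -2.4286768 ]
t 4.95 pos [0.5214 0.3111 0.1763] toolxyaw 79.35 shift mm [-337.5  -14.6   14.8] tilt [0.0078 0.0029]
twist -0.0008630987447443776
```

View pics/s2.png

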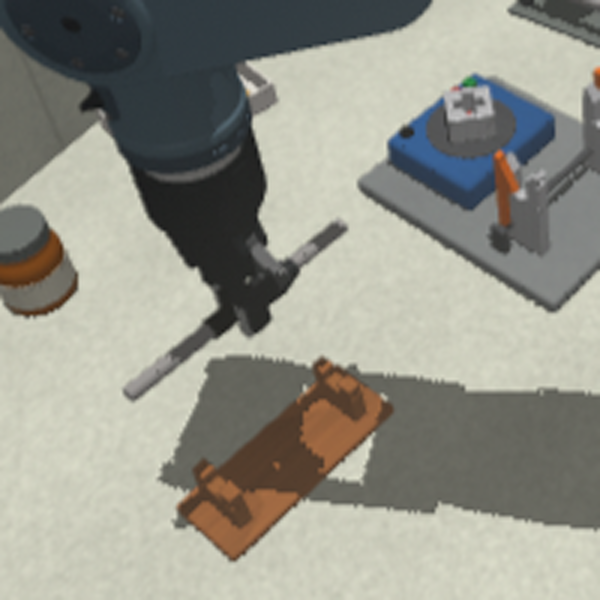

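View pics/t2.png

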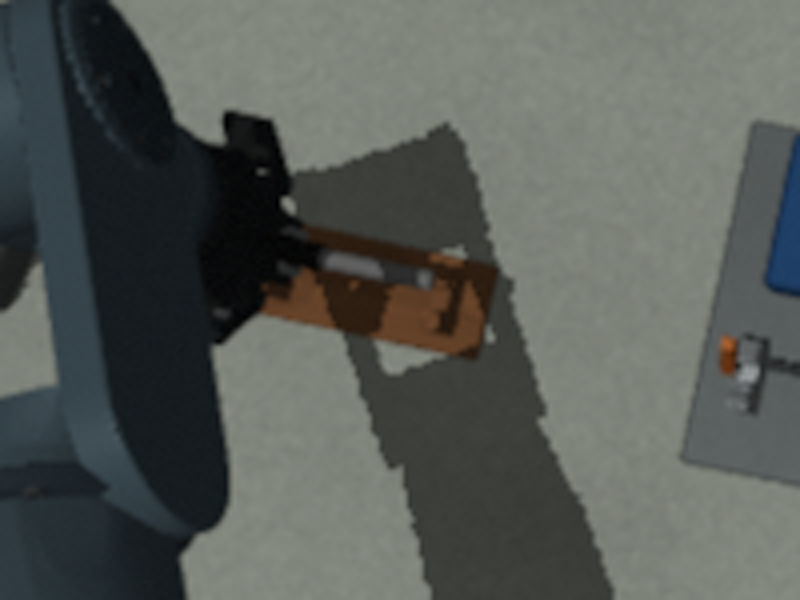

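>>> apply_moves --deltas '[[[-40,-1.8,2],0,1],[[-45,-1.8,2],0,1],[[-45,-1.8,2],0,1],[[-45,-1.8,2],0,1],[[-45,-1.8,2],0,1],[[-45,-1.8,2],0,1],[[-45,-1.8,2],0,1],[[-27,-2,0],0,1],[[0,0,0],0,1],[[0,0,0],0,1]]'

```text
time: 6.3
eef_pos: [0.4416, -0.0177, 0.1563]
tcp_rot: [0.77, 0.638, -0.0, -0.001]
wrist_force: [0.2, -0.0, -0.8]
grip_width: 0.164
```

```bash
python3 -c "
from bench import *
from wo import *
s=read_state();print(s['grip_width'],s['wrist_force'])
need(s,[.4448,-.0178,.160],79.4)
for n in('side','top'):
    c=camera(n);np.savez(n+'3.npz',**c)
y=np.radians(-10.6);S=fr(.4448,-.0178,.085,y);g=segs(S,np.radians(40.3))
p=s['eef_pos'];R=fr(p[0],p[1],p[2]+.0187,y)
for q in(-1,1):
    g.append((tf(R,[[q*.006,-.095,0],[q*.006,.095,0]]),(0,255,0)));g.append((tf(R,[[-.006,q*.095,0],[.006,q*.095,0]]),(0,255,0)));g.append((tf(R,[[-.008,q*.028,0],[.008,q*.028,0]]),(0,0,255)))
overlay('side3',g,(220,125,360,255),5,'pics/s3.png')
overlay('top3',g,(230,110,370,240),5,'pics/t3.png')"
```

```text
0.16374951111491098 [ 0.16992714 -0.0430385  -0.79668144]
t 6.3 pos [ 0.4416 -0.0177  0.1563] toolxyaw 79.32 shift mm [ 0.5  3.1 -3.7] tilt [-0.0019  0.001 ]
twist -0.0014145808351543022
```

View pics/s3.png

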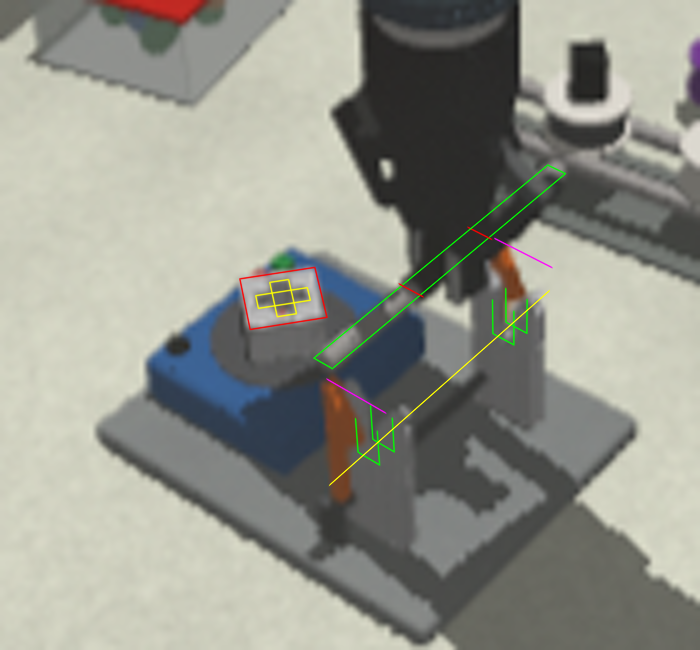

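View pics/t3.png

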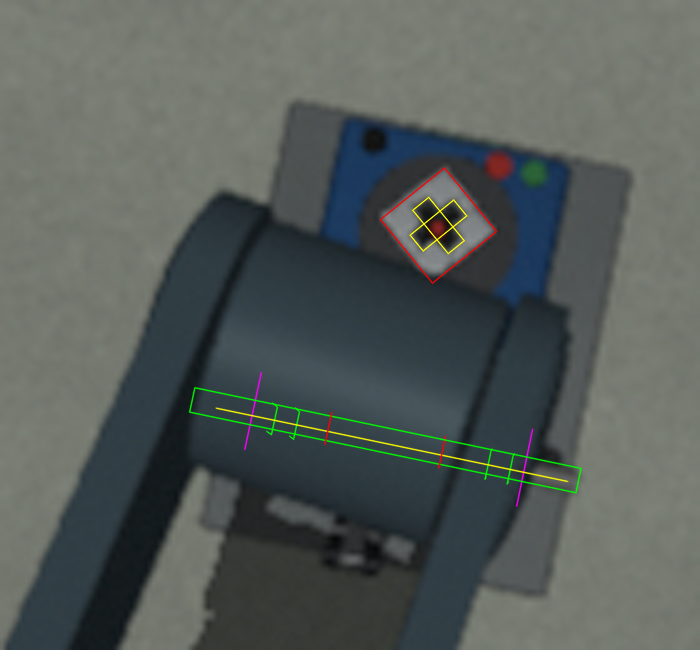

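>>> apply_moves --deltas '[[[0.5,3,10],0,1],[[0,0,20],0,1],[[0,0,10],0,1],[[0,0,0],0,1],[[0,0,0],0,1]]'

```text
time: 7.02
eef_pos: [0.4457, -0.0184, 0.1176]
tcp_rot: [0.77, 0.638, 0.0, 0.0]
wrist_force: [0.6, 0.3, -0.8]
grip_width: 0.168
```

```bash
python3 -c "
from bench import *
from h import *
need(read_state(),[.4448,-.0178,.0655],79.4)"
```

```text
t 7.03 pos [ 0.4457 -0.0184  0.1176] toolxyaw 79.36 shift mm [ 0.4 -1.  52.1] tilt [ 0.0005 -0.0001]
twist -0.0007707511463561508
```

>>> apply_moves --deltas '[[[0.4,-0.8,8],0,1],[[0,0,6],0,1],[[0,0,5],0,1],[[0,0,5],0,1],[[0,0,5],0,1],[[0,0,5],0,1],[[0,0,5],0,1]]'

```text
time: 7.9
eef_pos: [0.4451, -0.0181, 0.0783]
tcp_rot: [0.77, 0.638, 0.0, 0.001]
wrist_force: [1.0, -0.2, 1.6]
grip_width: 0.167
```

>>> apply_moves --deltas '[[[0,0,4],0,1],[[0,0,4],0,1],[[0,0,3],0,1],[[0,0,1],0,1],[[0,0,0],0,1]]'

```text
time: 8.52
eef_pos: [0.445, -0.0181, 0.0664]
tcp_rot: [0.77, 0.638, 0.0, 0.0]
wrist_force: [5.5, -1.5, -1.5]
grip_width: 0.167
```

```bash
python3 -c "
from bench import *
from wo import *
s=read_state()
need(s,[.4448,-.0178,.0655],79.4)
for n in('side','top'):
    c=camera(n);np.savez(n+'4.npz',**c)
y=np.radians(-10.6);S=fr(.4448,-.0178,.085,y);g=segs(S,np.radians(40.3))
p=s['eef_pos'];R=fr(p[0],p[1],p[2]+.0187,y)
for q in(-1,1):
    g.append((tf(R,[[q*.006,-.095,0],[q*.006,.095,0]]),(0,255,0)));g.append((tf(R,[[-.006,q*.095,0],[.006,q*.095,0]]),(0,255,0)))
overlay('side4',g[-4:],(240,145,350,255),6,'pics/s4.png')"
```

```text
t 8.53 pos [ 0.445  -0.0181  0.0664] toolxyaw 79.34 shift mm [ 0.2 -0.3  0.9] tilt [ 0.001  -0.0003]
twist -0.0010741436653425936
```

View pics/s4.png

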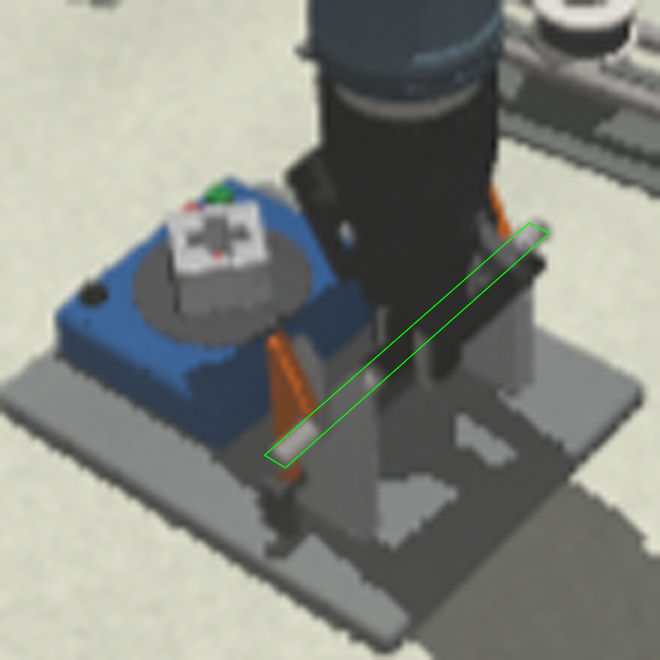

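>>> apply_moves --deltas '[[[0,0,1],0,1],[[0,0,1],0,1],[[0,0,0],0,1]]'

```text
time: 9.0
eef_pos: [0.4451, -0.0181, 0.0661]
tcp_rot: [0.77, 0.638, 0.0, 0.0]
wrist_force: [-4.3, 0.5, 19.4]
grip_width: 0.164
```

>>> apply_moves --deltas '[[[0,0,0],0,0.6],[[0,0,0],0,0.4],[[0,0,0],0,0.3],[[0,0,-10],0,0.3],[[0,0,-30],0,0.3],[[0,0,-50],0,0.3],[[0,0,-50],0,0.3],[[50,0,0],0,0.3],[[55,0,0],0,0.3],[[55,0,0],0,0.3]]'

```text
time: 10.25
eef_pos: [0.4745, 0.1408, 0.2054]
tcp_rot: [0.77, 0.638, 0.001, 0.0]
wrist_force: [1.3, 0.2, -0.6]
grip_width: 0.703
```

```bash
python3 -c "
from bench import *
from wo import *
s=read_state()
need(s,[.4448,-.0178,.2],79.4)
for n in('side','top'):
    c=camera(n);np.savez(n+'5.npz',**c)
y=np.radians(-10.6);R=fr(.4448,-.0178,.085,y);g=[]
for q in(-1,1):
    g.append((tf(R,[[q*.006,-.095,0],[q*.006,.095,0]]),(0,255,0)));g.append((tf(R,[[-.006,q*.095,0],[.006,q*.095,0]]),(0,255,0)))
overlay('side5',g,(240,145,350,255),6,'pics/s5.png')
overlay('side5',[],(240,145,350,255),6,'pics/s5b.png')
overlay('top5',g,(250,115,360,235),5.5,'pics/t5.png')"
```

```text
t 10.25 pos [0.4745 0.1408 0.2054] toolxyaw 79.3 shift mm [-161.4    0.3    5.3] tilt [ 0.0013 -0.    ]
twist -0.0017813398290547047
```

View pics/s5.png

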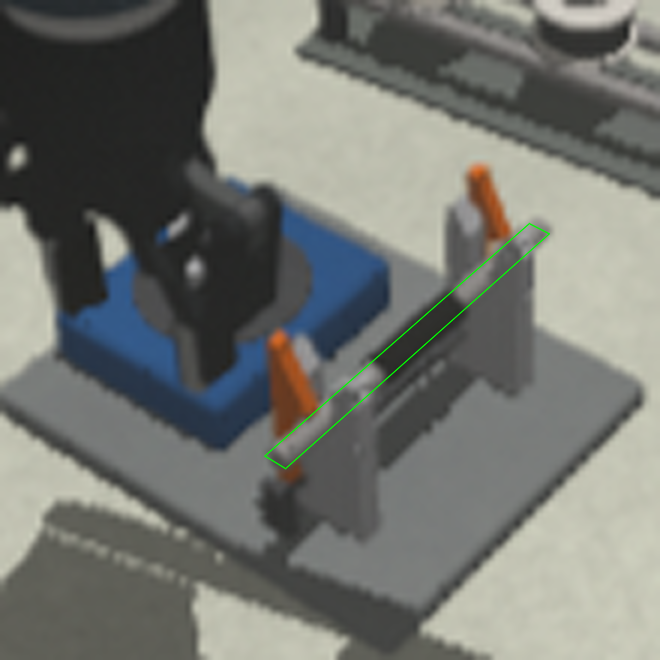

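View pics/s5b.png

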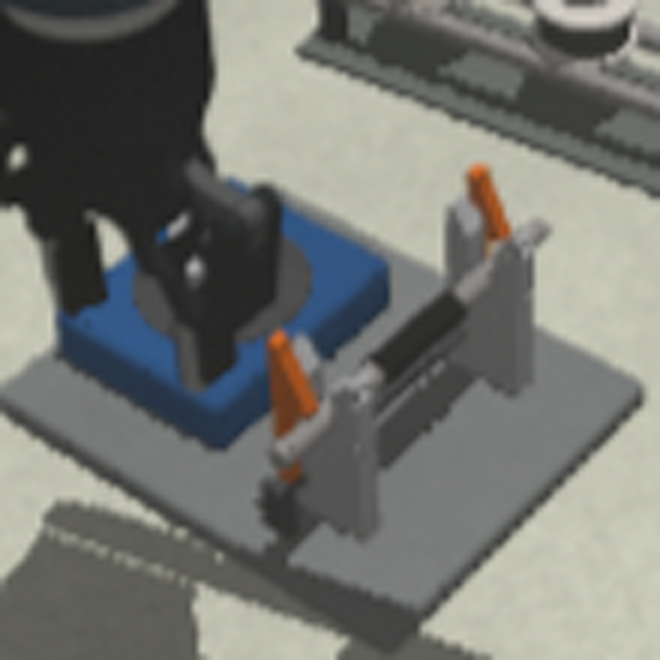

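View pics/t5.png

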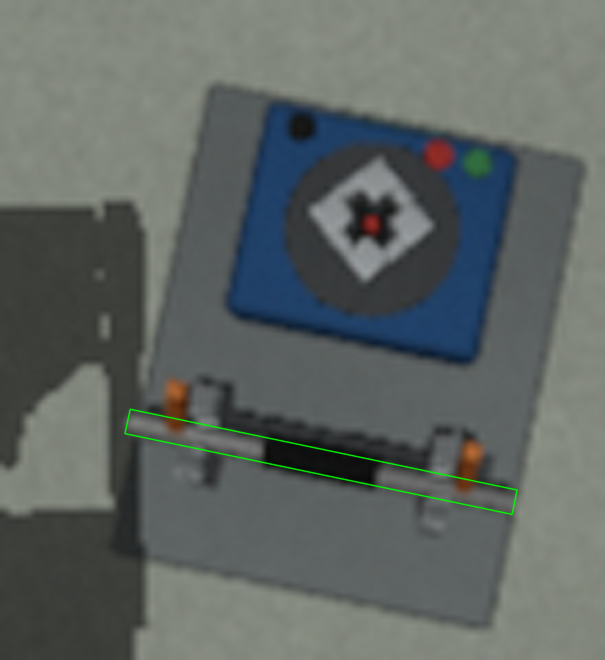

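```bash
cat > sp.py <<'E'
from h import *
from scipy.optimize import minimize
def fit(names,x0,zt=.114,verbose=True):
    res=[]
    for n in names:
        f,K,T=L(n);f=f.astype(float);c=proj(K,T,[x0[0],x0[1],zt])[0];u0,v0=int(c[0])-14,int(c[1])-14
        w=f[v0:v0+28,u0:u0+28];b=w[:,:,2]-w[:,:,0]
        hi=np.percentile(b[b>20],85) if (b>20).any() else 100
        m=np.clip(b/hi,0,1)
        # darker side faces weigh little
        m=np.where(w[:,:,2]>0.62*w[:,:,2][b>0.8*hi].mean(),m,0)
        def cost(p):
            S=fr(p[0],p[1],zt,p[2]);P=tf(S,.011*np.array([[1,1,0],[-1,1,0],[-1,-1,0],[1,-1,0]]))
            q=(proj(K,T,P)-[u0,v0]+.5)*8-.5
            im=np.zeros((224,224),np.float32);cv2.fillPoly(im,[np.round(q*16).astype(np.int32)],1.,cv2.LINE_8,4)
            im=cv2.resize(im,(28,28),interpolation=cv2.INTER_AREA);return ((im-m)**2).sum()
        best=min((minimize(cost,[x0[0],x0[1],np.radians(a)],method="Nelder-Mead",options=dict(initial_simplex=[[x0[0],x0[1],np.radians(a)],[x0[0]+.004,x0[1],np.radians(a)],[x0[0],x0[1]+.004,np.radians(a)],[x0[0],x0[1],np.radians(a+20)]],xatol=1e-5)) for a in(0,20,40,60,80)),key=lambda r:r.fun)
        print(n,np.round(best.x[:2],4),np.degrees(best.x[2])%90,"res",best.fun);res.append(best.x)
    return res
E
python3 - <<'E'
from sp import *
f,K,T=L("top1");x0=ray(K,T,np.array([411,222.]),.114);print(x0)
r=fit(["top0","top1","top3","top5"],x0)
x=np.mean([a[:2] for a in r],0);yw=r[1][2]
S=fr(x[0],x[1],.07,yw);g=[(tf(S,np.array([[.011,.011,z],[-.011,.011,z],[-.011,-.011,z],[.011,-.011,z],[.011,.011,z]])),c) for z,c in((.044,(0,255,255)),(.01,(0,0,255)))]
t=np.linspace(0,6.3,60)
for z in(.01,-.02): g.append((tf(S,np.c_[.029*np.cos(t),.029*np.sin(t),0*t+z]),(0,255,0)))
overlay("top1",g,(390,200,435,245),13,"pics/o6.png")
f=L("side5")[0];cv2.imwrite("pics/s5c.png",cv2.resize(f[100:220,260:420,::-1],None,fx=5,fy=5,interpolation=cv2.INTER_CUBIC))
E
```

```text
[ 0.3882804  -0.28425142  0.114     ]
top0 [ 0.3909 -0.2862] 23.176019372524127 res 1.6494555362654322
top1 [ 0.3909 -0.2861] 23.417577787621298 res 1.5275373349700831
top3 [ 0.3907 -0.286 ] 21.43100991862024 res 1.5358674056243307
top5 [ 0.3909 -0.2861] 23.417577787621298 res 1.4946072274432014
```

View pics/o6.png

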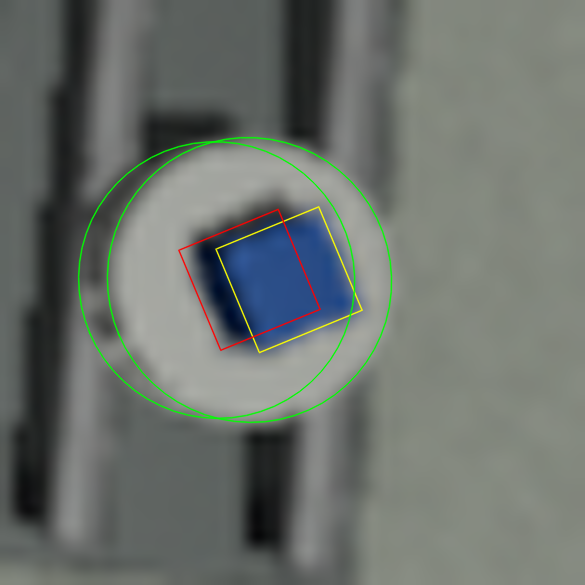

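View pics/s5c.png

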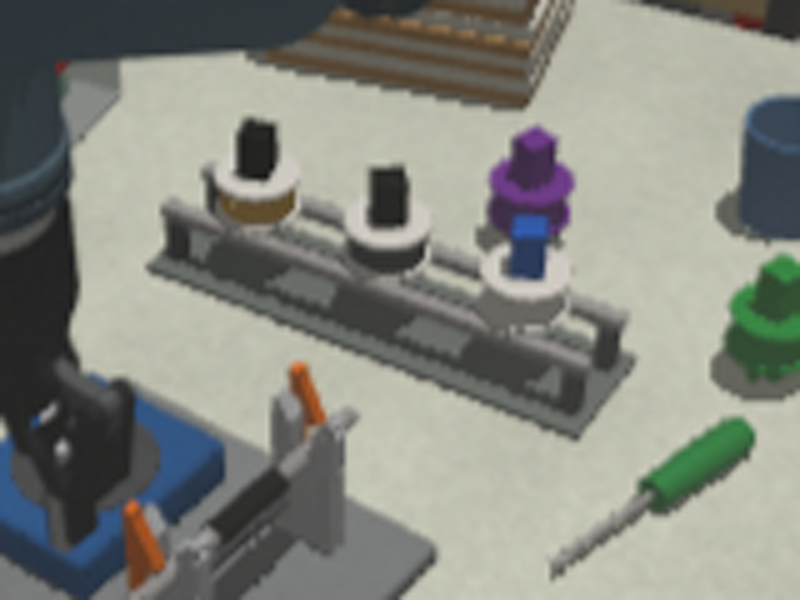

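```bash
python3 - <<'E'
from h import *
def draw(x,y,yw,n,out,box,s):
    S=fr(x,y,.07,np.radians(yw));a=.011
    g=[(tf(S,np.array([[a,a,z],[-a,a,z],[-a,-a,z],[a,-a,z],[a,a,z]])),(0,255,255)) for z in(.044,.01)]
    for sx in(-a,a):
        for sy in(-a,a): g.append((tf(S,[[sx,sy,.01],[sx,sy,.044]]),(0,255,255)))
    t=np.linspace(0,6.3,60)
    for z in(.01,-.02): g.append((tf(S,np.c_[.029*np.cos(t),.029*np.sin(t),0*t+z]),(0,255,0)))
    overlay(n,g,box,s,out)
draw(.3908,-.2861,23,"side5","pics/o7.png",(345,130,385,170),14)
draw(.3908,-.2861,23,"top5","pics/o8.png",(390,200,435,245),12)
E
```

```text
(no output)
```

View pics/o7.png

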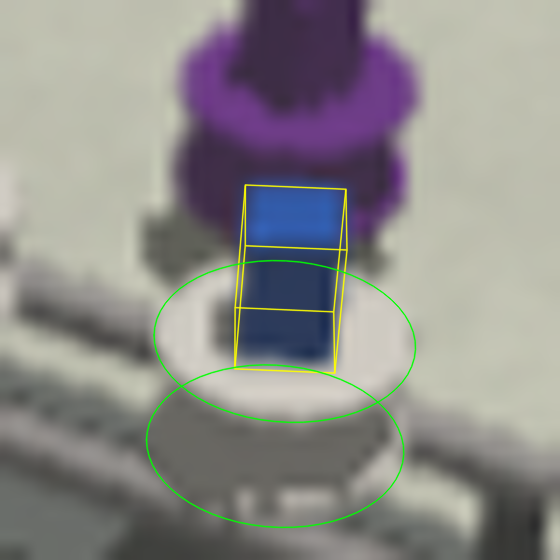

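View pics/o8.png

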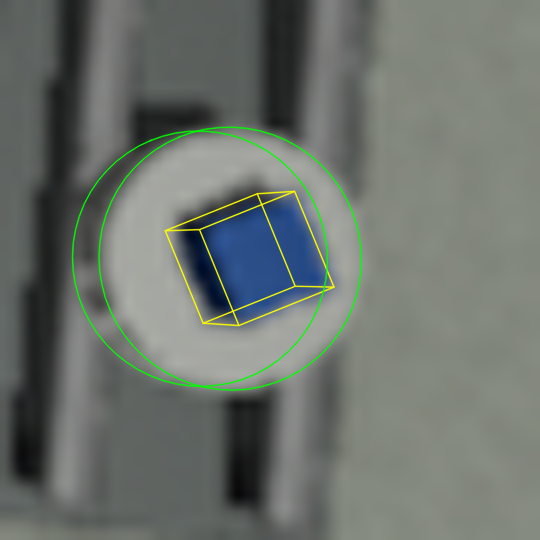

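```bash
python3 -c "
from bench import *
from h import *
need(read_state(),[.3908,-.2861,.18],23)"
```

```text
t 10.35 pos [0.4742 0.1437 0.2051] toolxyaw 79.64 shift mm [-437.9   -4.8   24.3] tilt [0.0009 0.0017]
twist 0.9884959619007506
```

>>> apply_moves --deltas '[[[-40,-0.6,0],0,0],[[-57,-0.6,0],0,0],[[-57,-0.6,0],0,0],[[-57,-0.6,0],0,0],[[-57,-0.6,0],0,0],[[-57,-0.6,0],0,0],[[-57,-0.6,0],0,0],[[-40,-0.6,0],0.165,0],[[0,0,0],0.165,0],[[0,0,0],0.165,0],[[0,0,0],0.165,0],[[0,0,0],0.165,0]]'

```text
time: 11.85
eef_pos: [0.3908, -0.2748, 0.2046]
tcp_rot: [0.962, 0.273, -0.0, -0.0]
wrist_force: [0.7, 0.5, -0.5]
grip_width: 1.001
```

>>> apply_moves --deltas '[[[0,0,0],0.163,0],[[0,0,0],0,0],[[0,0,0],0,0]]'

```text
time: 12.22
eef_pos: [0.3912, -0.2746, 0.2045]
tcp_rot: [0.98, 0.198, -0.0, 0.0]
wrist_force: [-0.1, -0.1, -0.5]
grip_width: 0.999
```

```bash
python3 -c "
from bench import *
from h import *
need(read_state(),[.3908,-.2861,.084],23)"
```

```text
t 12.22 pos [ 0.3912 -0.2746  0.2045] toolxyaw 22.9 shift mm [ -4.8  10.4 120.5] tilt [-0.     -0.0001]
twist -0.0018321747622078244
```

>>> apply_moves --deltas '[[[-5,10.4,20],0,0],[[0,0,40],0,0],[[0,0,30],0,0.2],[[0,0,20],0,0.3],[[0,0,10],0,0.4],[[0,0,0],0,0.4],[[0,0,0],0,0.4]]'

```text
time: 13.1
eef_pos: [0.3914, -0.2866, 0.0852]
tcp_rot: [0.98, 0.197, 0.0, 0.001]
wrist_force: [0.4, -0.4, 0.2]
grip_width: 0.601
```

```bash
python3 -c "
from bench import *
from h import *
need(read_state(),[.3908,-.2861,.084],23)
c=camera('side');np.savez('side6.npz',**c)
overlay('side6',[],(310,90,410,190),6,'pics/s6.png')"
```

```text
t 13.1 pos [ 0.3914 -0.2866  0.0852] toolxyaw 22.77 shift mm [-0.3 -0.7  1.2] tilt [ 0.001  -0.0013]
twist -0.0040959487967081355
```

View pics/s6.png

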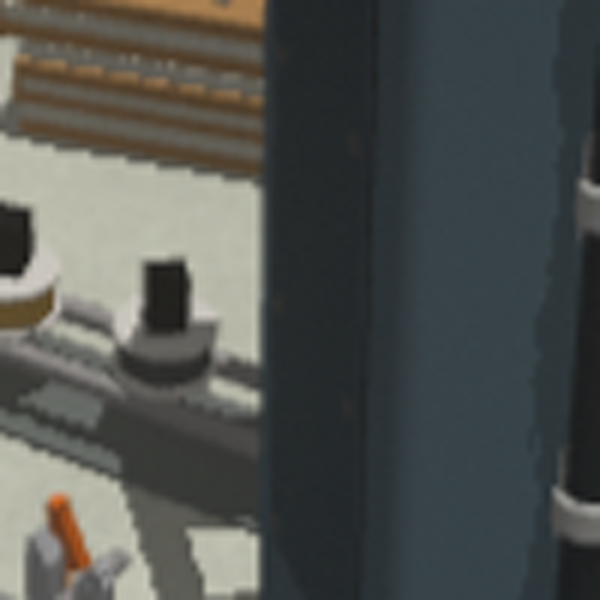

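The side camera is blocked by the arm here; the rest of the rack is undisturbed. Position and force readings fit, so I close.

>>> apply_moves --deltas '[[[-0.3,-0.5,0.5],0,0.7],[[0,0,0],0,1],[[0,0,0],0,1],[[0,0,0],0,1],[[0,0,0],0,1],[[0,0,0],0,1]]'

```text
time: 13.9
eef_pos: [0.3907, -0.286, 0.0844]
tcp_rot: [0.98, 0.197, 0.0, 0.0]
wrist_force: [-0.3, 1.8, 6.9]
grip_width: 0.246
```

>>> apply_moves --deltas '[[[0,0,-10],0,1],[[0,0,-30],0,1],[[0,0,-40],0,1],[[0,0,-30],0,1],[[0,0,0],0,1],[[0,0,0],0,1]]'

```text
time: 14.65
eef_pos: [0.3899, -0.2851, 0.1928]
tcp_rot: [0.98, 0.197, -0.0, -0.001]
wrist_force: [-0.4, 0.4, -1.7]
grip_width: 0.244
```

```bash
python3 -c "
from bench import *
from h import *
h=.12;y=np.radians(-10.6);print(.4448+h*np.cos(y),-.0178+h*np.sin(y))
need(read_state(),[.4448+h*np.cos(y),-.0178+h*np.sin(y),.19],40.3)"
```

```text
0.5627522418979465 -0.03987416207352642
t 14.65 pos [ 0.3899 -0.2851  0.1928] toolxyaw 22.73 shift mm [ 254.2 -159.3    2.9] tilt [-0.001   0.0012]
twist -0.30659387112565356
```

>>> apply_moves --deltas '[[[25,-15,-8],0,1],[[40,-25,-7],0,1],[[45,-28.5,0],0,1],[[45,-28.5,0],0,1],[[45,-28.5,0],0,1],[[34,-21,0],0,1],[[20,-12,0],0,1],[[0,0,0],-0.15,1],[[0,0,0],-0.157,1],[[0,0,0],0,1],[[0,0,0],0,1]]'

```text
time: 16.02
eef_pos: [0.5628, -0.0413, 0.2076]
tcp_rot: [0.939, 0.343, -0.001, -0.001]
wrist_force: [0.4, 0.6, -0.9]
grip_width: 0.247
```

```bash
cat > v.py <<'E'
import sys
from bench import *
from wo import *
k=sys.argv[1];ho=float(sys.argv[2]) if len(sys.argv)>2 else 40.3
s=read_state();print(s['grip_width'],s['wrist_force'])
H=[.5628,-.0399]
need(s,[*H,.15],ho)
for n in('side','top'):
    c=camera(n);np.savez(n+k+'.npz',**c)
p=s['eef_pos'];R=Ro.from_quat(s['tcp_rot']).as_matrix();yw=np.arctan2(R[1,0],R[0,0])
S=fr(p[0],p[1],p[2]-.0144,yw);a=.011
t=np.linspace(0,6.3,60);g=[]
for z in(.01,-.02): g.append((tf(S,np.c_[.029*np.cos(t),.029*np.sin(t),0*t+z]),(0,255,0)))
for z in(-.020,-.044):
  g.append((tf(S,[[-.013,0,z],[.013,0,z]]),(0,0,255)));g.append((tf(S,[[0,-.013,z],[0,.013,z]]),(0,0,255)))
hz=.081;h=fr(*H,hz,np.radians(ho));a=.022
g.append((tf(h,[[a,a,0],[-a,a,0],[-a,-a,0],[a,-a,0],[a,a,0]]),(255,0,255)))
overlay('side'+k,g,(225,90,335,215),5,'pics/s'+k+'.png');overlay('side'+k,[],(225,90,335,215),5,'pics/s'+k+'b.png')
overlay('top'+k,g,(260,100,370,220),5,'pics/t'+k+'.png')
E
python3 v.py 7
```

```text
0.24651655245113124 [ 0.38036031  0.58418332 -0.89857431]
t 16.02 pos [ 0.5628 -0.0413  0.2076] toolxyaw 40.14 shift mm [ 0.9 -0.9 57.6] tilt [-0.0019  0.0006]
twist -0.0027812375134977294
```

View pics/s7.png

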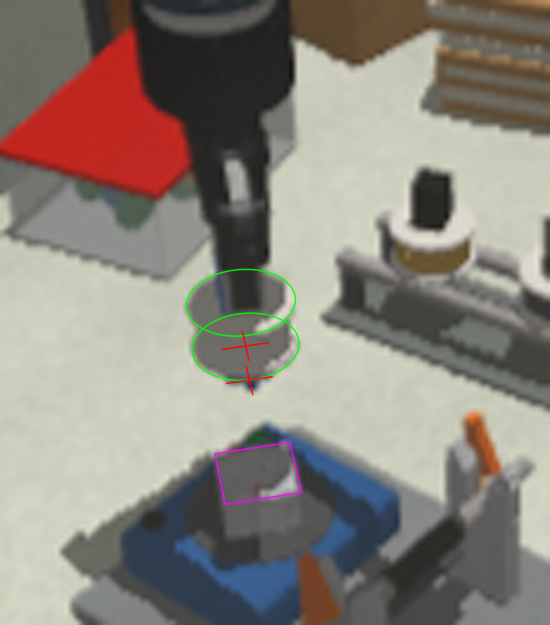

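View pics/s7b.png

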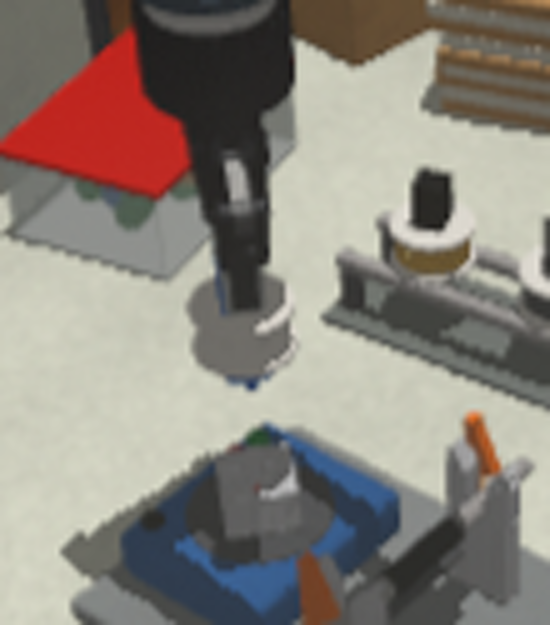

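View pics/t7.png

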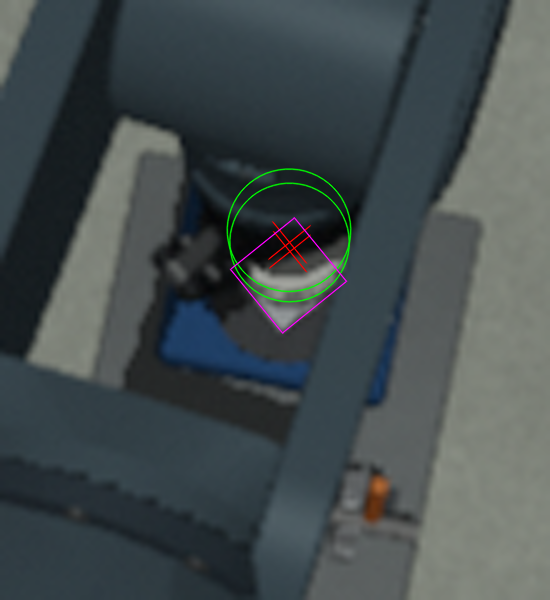

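>>> apply_moves --deltas '[[[0.9,-0.9,20],0,1],[[0,0,25],0,1],[[0,0,15],0,1],[[0,0,0],0,1],[[0,0,0],0,1],[[0,0,0],0,1]]'

```text
time: 16.88
eef_pos: [0.5643, -0.0402, 0.1499]
tcp_rot: [0.939, 0.345, 0.001, 0.001]
wrist_force: [-1.1, -0.4, -0.8]
grip_width: 0.249
```

```bash
python3 v.py 8
```

```text
0.2485006632826724 [-1.12192301 -0.44912349 -0.82076044]
t 16.88 pos [ 0.5643 -0.0402  0.1499] toolxyaw 40.32 shift mm [-0.9 -1.2 -0.1] tilt [ 0.0019 -0.0005]
twist 0.0003778521713165428
```

View pics/s8.png

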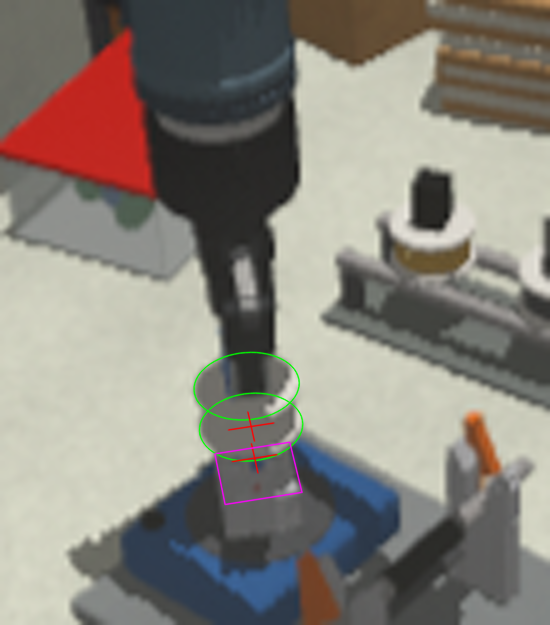

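View pics/s8b.png

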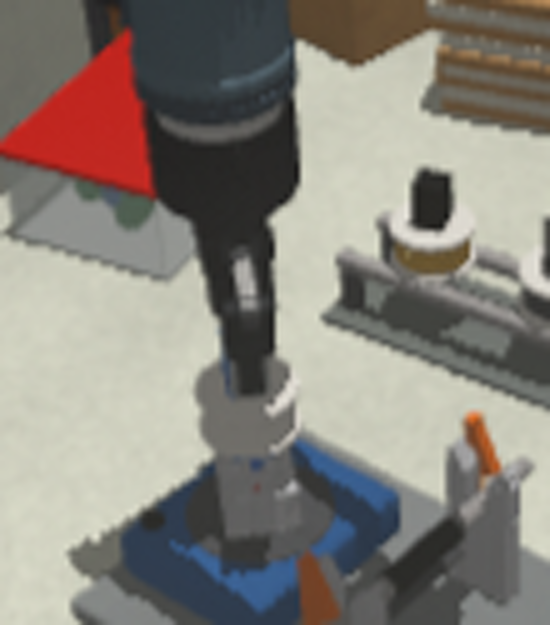

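>>> apply_moves --deltas '[[[-0.7,-0.9,4],0,1],[[0,0,4],0,1],[[0,0,2],0,1],[[0,0,2],0,1],[[0,0,2],0,1]]'

```text
time: 17.6
eef_pos: [0.5624, -0.0398, 0.1346]
tcp_rot: [0.939, 0.345, 0.0, -0.0]
wrist_force: [0.2, -0.3, -0.5]
grip_width: 0.25
```

```bash
python3 -c "
from bench import *
from h import *
s=read_state();print(s['wrist_force'],s['ft_torque']);need(s,[.5628,-.0399,.1154],40.3)"
```

```text
[ 0.18218653 -0.29640147 -0.45985315] [ 0.03742453 -0.03630497  0.01083591]
t 17.6 pos [ 0.5624 -0.0398  0.1346] toolxyaw 40.33 shift mm [ 0.2  0.3 19.2] tilt [0. 0.]
twist 0.0004447619725370634
```

>>> apply_moves --deltas '[[[0,0,4],0,1],[[0,0,4],0,1],[[0,0,4],0,1],[[0,0,3],0,1],[[0,0,0],0,1]]'

```text
time: 18.23
eef_pos: [0.5625, -0.0398, 0.1202]
tcp_rot: [0.939, 0.345, 0.0, 0.0]
wrist_force: [-1.8, 1.2, 6.2]
grip_width: 0.251
```

>>> apply_moves --deltas '[[[0,0,2],0,1],[[0,0,2],0,1],[[0,0,0],0,1]]'

```text
time: 18.6
eef_pos: [0.5626, -0.0398, 0.1165]
tcp_rot: [0.939, 0.345, 0.0, 0.0]
wrist_force: [-2.8, 1.1, 7.9]
grip_width: 0.246
```

>>> apply_moves --deltas '[[[0,0,1],0,1],[[0,0,1],0,1],[[0,0,0],0,1],[[0,0,0],0,1]]'

```text
time: 19.1
eef_pos: [0.5627, -0.0398, 0.1159]
tcp_rot: [0.939, 0.345, 0.0, 0.0]
wrist_force: [-6.7, 1.5, 16.5]
grip_width: 0.242
```

>>> apply_moves --deltas '[[[-0.3,-0.2,0.5],0,1],[[0,0,0],0,1],[[0,0,0],0,1]]'

```text
time: 19.48
eef_pos: [0.5627, -0.0398, 0.1159]
tcp_rot: [0.939, 0.345, 0.001, 0.0]
wrist_force: [-6.6, 2.6, 18.6]
grip_width: 0.252
```

```bash
python3 v.py 9; python3 -c "
from h import *
overlay('side9',[],(255,150,315,215),9,'pics/s9c.png')
overlay('top9',[],(260,100,460,250),4,'pics/t9c.png')"
```

```text
0.2515869584823352 [-6.57663823  2.62080939 18.63721699]
t 19.48 pos [ 0.5627 -0.0398  0.1159] toolxyaw 40.35 shift mm [  0.1   0.2 -34.1] tilt [ 0.0014 -0.0003]
twist 0.0007931350900924132
```

View pics/s9c.png

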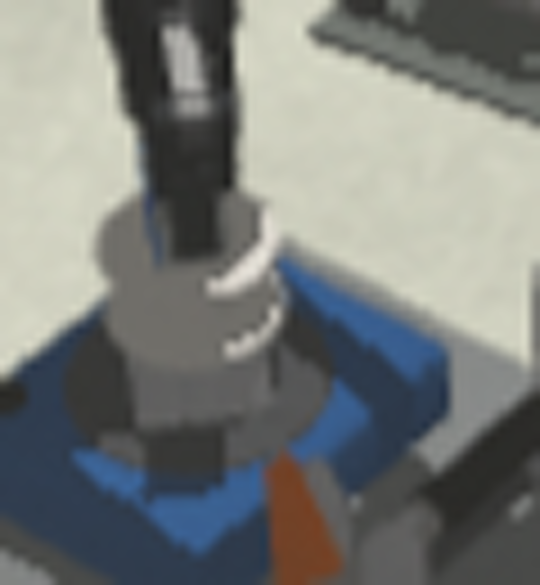

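View pics/s9.png

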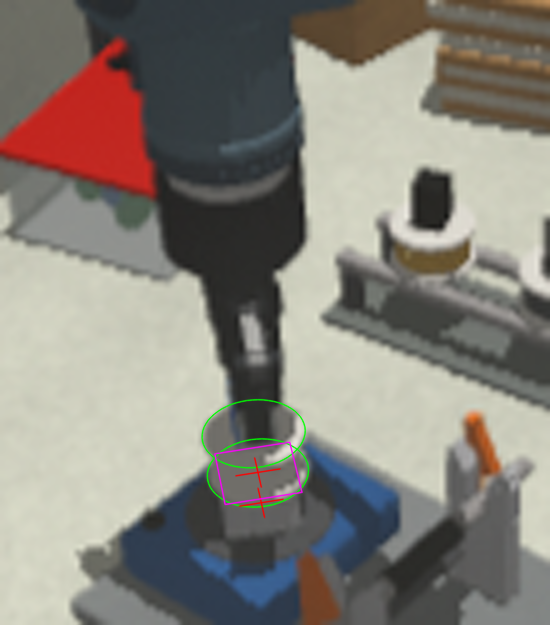

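View pics/t9c.png

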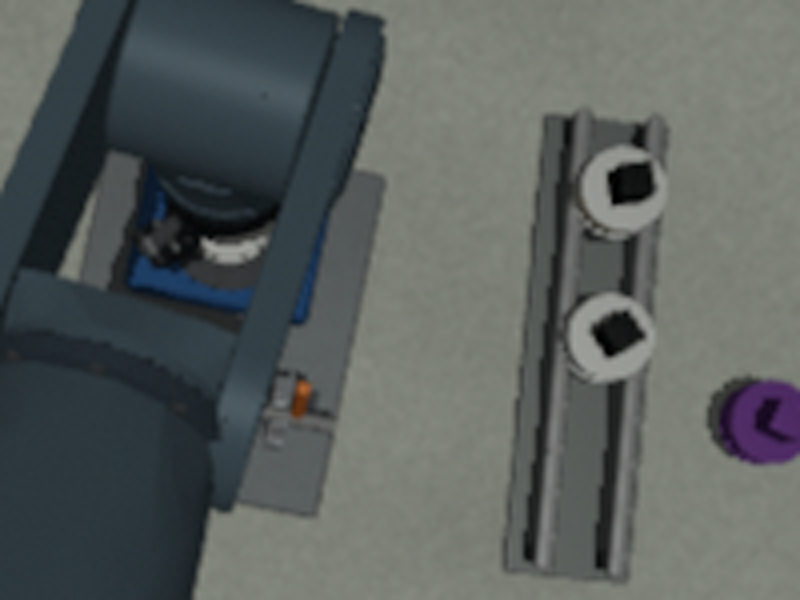

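>>> apply_moves --deltas '[[[0,0,0.5],0,1],[[0,0,0],0,1],[[0,0,0],0,1],[[0,0,0],0,1]]'

```text
time: 20.08
eef_pos: [0.5627, -0.0398, 0.1158]
tcp_rot: [0.939, 0.345, 0.001, 0.0]
wrist_force: [-7.9, 1.5, 22.0]
grip_width: 0.246
```

```bash
python3 -c "
from bench import *
print(finish_job())"
```

```text
the job is handed in; nothing more can be done
None
```

I did both steps in order and handed the job in at about 20 s with the gripper still holding the spool pressed down. `finish_job()` gives no verdict, so what follows is from my own checks.

**Guide rod:** I gripped it by its sleeve and pressed it straight down past the jaw. It stopped on the slot floor at 19 N, with its axis about 85 mm above the table, and I let go. Both cameras then showed it level and centred in the forks. The jaw tip I measured was at the same pixel as before, so the jaw is shut over the rod. In the last pictures, the parts of the rod and jaw the arm didn't hide hadn't moved.

**Empty spool:** I took it by the blue grip, turned it about 17° to match the drive head at about 40°, and lowered it.
- **Entry:** the key went in without resistance.
- **Spring:** the force then rose to 6–8 N over the last stretch.
- **Stop:** it stopped hard with the tool at 115.8 mm, against 115.4 mm predicted for fully home. The final push is 22 N, well above the 9 N the spring needs.

The two full spools and the purple look-alike were still in place in the last top view. The green look-alike was outside that crop, and I never went near it.

**Readings that didn't agree fully:**
- About 8 N of sideways force remained at the wrist while pressing, probably a small offset between key and socket.
- The two cameras disagreed by up to 2 mm along the rod, so its centring is only known to about that.
- I judged the plunger's travel from tool height and force, because the pin is hidden under the spool.

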